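# Close the centrifuge, set its speed dial to the red mark and start it

### The job

The centrifuge is loaded: first bring its lid gently down until it is fully shut, then turn the black speed dial so that its white pointer points at the middle of the red tab on the scale, and only after that press the green start button fully in and let it go. Do not move the red tab, and leave the tube rack and the jar beside the centrifuge undisturbed.

Things in the scene. Friction and masses are not known exactly. Their poses are not given: they have to be found in the camera images.
- centrifuge: White bench centrifuge, fixed, 310 long (x) by 240 wide (y) by 120 mm high. Origin on the bench, 15 mm ahead (+x) of the middle of its underside; x points from its control panel (front, robot side) to its lid hinge (back), y to the left, z up. The body spans x -170 to 140, y -120 to 120 mm; its flat top is at z 120 mm. In this frame, mm: dial axis at x -108, y 45; start button at x -108, y -72; lid hinge along y at x 130, z 122.
- lid (a joint): White lid, a plate 170 long by 220 wide by 16 mm thick, 0.25 kg, hinged along its back edge; angle in rad, 0 = shut (its top is then 18 mm above the body's top and its front edge at x -40 mm of the centrifuge), grows as the lid swings up and back; 1.5 = wide open, starts about 0.95 to 1.3. The stiff hinge (0.35 N m) holds it at any angle; some 2 to 4 N at the front edge moves it. A lid coming down faster than 2.5 rad/s in its last 0.3 rad counts as slammed.
- lid_edge (a point): Middle of the lid's front (free) edge on its outer face, the face on top when shut. Axes as the lid's: x from free edge towards hinge, y along the hinge, z out of the outer face.
- lid_hinge (a point): Middle of the hinge line, in the plane of the lid's underside. Axes as the lid's; along them the free edge is at x -170 mm, the outer face at z 16 mm.
- dial (a joint): Black speed dial on the panel, axis upright: angle of its white pointer in rad, growing clockwise from above, 0 to 4.71. At 0 the pointer points halfway between the centrifuge's -x and +y. Turns freely with light friction (0.04 N m) and stays where it is left. It is on the mark when it equals mark.
- dial_grip (a point): Dial's grip point, on its axis, 34 mm above the panel (154 mm above the bench). The grip is an upright bar 56 long by 14 wide, its top 43 mm above the panel, on a round skirt of 68 mm diameter whose top is 11 mm above the panel. x: along the bar towards the pointer end (white line along that half of the bar's top, its end and the skirt); pinch the bar across y.
- dial_pointer (a point): Point where the white pointer line, prolonged, crosses the tabs' circle: 42 mm from the dial's axis, 11 mm above the panel.
- mark (a joint): Small red tab that marks the wanted speed on the white scale around the dial, 11 by 9 by 4 mm; angle in rad from the same zero and in the same sense as dial. Stiff; must not be moved.
- mark_tip (a point): Middle of the top of the red tab, 42 mm from the dial's axis, 6 mm above the panel.
- start (a joint): Travel in m of the green start button: 0 = out, 0.006 = fully in (about 5 N); it springs back.
- start_top (a point): Middle of the top of the green start button, a disc of 28 mm diameter in a grey housing; it is pressed straight down.
- rack: Blue rack of capped tubes, 140 by 60 mm, 67 mm high, loose, close to the centrifuge's left side. Origin under its middle.
- jar: Amber jar with red cap, 56 mm diameter, 75 mm high, loose, close to the centrifuge's right side. Origin under its middle.

How it is judged:
By the outcome, as a careful person would: the job done as asked, in the order asked, and still so for the second after the job is handed in, with the robot touching nothing.
It also fails if it takes over 72 s, if anything falls off the work surface, if the arm or the gripper's body presses on something with over 40 N, if the wrist force passes 120 N, or if a joint passes its speed limit or range.

### The arm

A 6-joint arm with a two-finger parallel gripper is mounted at the origin on the work surface. World frame = base frame: x ahead of the robot, y to its left, z up, the work surface at z = 0. Lengths are in m, angles in degrees, forces in N, time in s.
With the tool pointing down it reaches from about 0.275 to 0.75 m from the base axis. Payload 10.2 kg.
Tool frame: the origin (TCP) lies on the mounting face of the last link; the fingertips stand 166 mm ahead of it and the grasp point (between the pads) lies ctrl.pinch_z ahead of it (ctrl.pinch_z is the distance from the TCP to the grasp point, in m); x points along the fingers, y is the direction in which the jaws open and shut, and the axes are right-handed (so a half turn about x gives the same grasp; the last joint's range is limited). The gripper opens to 88 mm and grips with 3 to 60 N. Pads are 18 mm wide; open, the fingers measure 123 mm over their backs; the gripper's body (75 mm by 187 mm) begins 45 mm behind the grasp point.
Start: joints at [-82.3, 17.928, 85.812, -0, 76.261, -12.8], TCP at [0.184, -0.492, 0.405] pointing down, gripper open.
Joint ranges: [-168.41, 168.41], [-55.51, 124.54], [10.69, 146.95], [-70.63, 250.63], [1, 178], [-165.06, 165.06]. Speed limits (degrees/s): [136.94, 136.94, 172.46, 180, 180, 180].

### API

Orientations are given as [roll, pitch, yaw] about the fixed x, y, z axes, in that order (R = Rz(yaw) Ry(pitch) Rx(roll)).
In Python, from cell import status, eyes, close_job, ctrl gives the robot as it stands. The module is installed in compiled form; this text tells all that it offers.
- The arm moves only by the shell command python3 -m crank 'ROWS'. ROWS is a JSON object of lists of equal length, an entry for each row: "gripper": the closure in counts, from 0 (fully open) to 255 (shut); "dp": the shift along the world's x, y, z normalised to -1 to 1, where 1 is 0.1 m, a list of three; "turn": the turn, a rotation vector about the world's x, y, z normalised to -1 to 1, where 1 is pi/2 rad, a list of three. A call has 1 to 20 rows; each row shifts and turns the commanded pose from where the row before left it; what a row does not reach is not made up. A row lasts 1/10 s, in which the tool goes at most 50 mm and 8.59 degrees, less where a joint would pass 70% of its speed; a pose out of reach is approached as far as the arm can. A call with a number of a shift or a turn outside -1 to 1 is refused whole. A call with a gripper value outside its range is refused whole. The fingers move at their own pace and stop on an object; the grip force is fixed at half the most. Time passes only in rows, so rows that do not move let the fingers close. It gives the time, the measured TCP pose, the force and the opening at its end, in the units of the state.
- status.state(): the state, without advancing time (a new reading comes with each control period).
- eyes.get_image(name): name is "scene" or "top" or "wrist"; returns the picture (480x640x3 uint8, red, green, blue); there is no depth.
- eyes.calibration(name): a dict with "camera_matrix" (3x3 intrinsics, pixels), "cam_to_world" (4x4, takes a point from camera to world coordinates). Camera axes: x right, y up, looking along -z (the intrinsics and any distortion apply to the point x, -y, -z); pixel columns grow to the right and rows downward; lengths in m; the calibration is good to about 2 mm. A picture is of the moment at which its call begins: read the wrist's pose just before it. calibration takes no time and is no camera call; for the wrist camera it gives the pose at the moment of the call.
- close_job(): hands the job in, once; it reports no verdict.
The state is a dict: "time_s": time; "joints": joint angles; "joint_velocities": joint speeds; "effort": joint torques, N m; "ee_pos": TCP position; "tool_rot": TCP orientation; "force": force on the tool from outside, world axes, zero at the start; "wrist_torque": the same for the moment, N m; "opening": opening from 0.0 (shut) to 1.0 (fully open).
Only numpy, scipy, OpenCV 4.12 (cv2) and the standard library are available. Lean on these libraries where they do the work, as an engineer would, in place of code of your own. Each camera call takes 0.05 s, during which the arm holds its last target. There are 200 camera calls.

## Working session

There is one attempt and no reset: what is moved stays moved. The work goes in short steps, Python scripts to look and compute and a shell command to move; the robot and the scene stay as the last step left them, time stands still between calls to the robot, and variables do not carry over. Pictures are saved under pics/ and viewed, about 8 in all and at most 12, crops included, and the job is handed in when it is done.

```bash
mkdir -p pics
python3 - <<'E'
from cell import status,eyes,ctrl
import cv2,numpy as np
s=status.state();print(s,ctrl.pinch_z)
for n in("scene","top"):
    cv2.imwrite(f"pics/{n}0.png",eyes.get_image(n)[...,::-1]);c=eyes.calibration(n);print(n,np.round(c["camera_matrix"],1).tolist(),np.round(c["cam_to_world"],4).tolist(),[k for k in c])
E
```

```text
{'time_s': 0.0, 'joints': array([-8.22999057e+01,  1.79596994e+01,  8.58526062e+01, -8.70702507e-04,
        7.62609657e+01, -1.27996213e+01]), 'joint_velocities': array([ 0.06852001,  0.03736789,  0.0802607 , -0.0095543 , -0.03315002,
       -0.02559538]), 'effort': array([ 2.15336058e-04, -4.02207792e+01, -2.52269357e+01,  6.94594346e-02,
        3.52545257e-02, -1.03448149e-04]), 'ee_pos': array([ 0.18384167, -0.49172514,  0.40416787]), 'tool_rot': array([-102.13847826,   89.92672377,   98.36144467]), 'force': array([-1.60697286e+00, -5.85995110e-01, -3.25225430e-04]), 'wrist_torque': array([ 0.00781757, -0.00934013, -0.01371024]), 'opening': 1.0025096052062354} 0.1473
scene [[542.9, 0.0, 313.1], [0.0, 542.9, 234.9], [0.0, 0.0, 1.0]] [[0.2092, -0.5629, 0.7996, 1.2636], [0.9779, 0.1144, -0.1753, -0.0929], [0.0072, 0.8186, 0.5743, 0.6289], [0.0, 0.0, 0.0, 1.0]] ['camera_matrix', 'cam_to_world']
top [[621.4, 0.0, 314.2], [0.0, 621.4, 241.6], [0.0, 0.0, 1.0]] [[0.0189, 0.9917, -0.1268, 0.4322], [-0.9997, 0.0166, -0.019, 0.031], [-0.0168, 0.1271, 0.9917, 1.1444], [0.0, 0.0, 0.0, 1.0]] ['camera_matrix', 'cam_to_world']
```

View pics/top0.png

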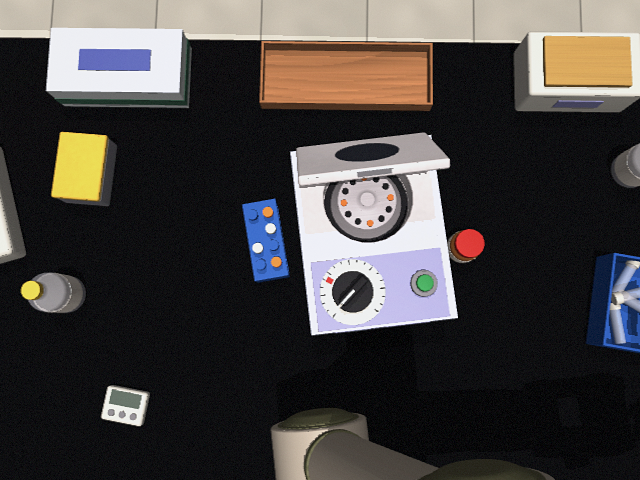

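View pics/scene0.png

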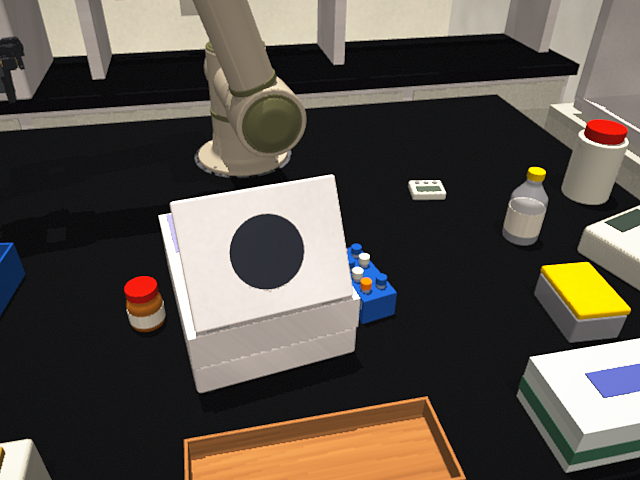

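```bash
cat > h.py <<'E'
import numpy as np
from cell import eyes,status
def proj(n,P,c=None):
    c=c or eyes.calibration(n);M=np.linalg.inv(c["cam_to_world"]);p=np.atleast_2d(P)@M[:3,:3].T+M[:3,3]
    q=np.c_[p[:,0],-p[:,1],-p[:,2]]@c["camera_matrix"].T;return q[:,:2]/q[:,2:]
def ray(n,uv,z,c=None):
    c=c or eyes.calibration(n);T=c["cam_to_world"];d=np.linalg.solve(c["camera_matrix"],[*uv,1]);d=T[:3,:3]@[d[0],-d[1],-d[2]]
    return T[:3,3]+d*(z-T[2,3])/d[2]
def W(p,L):
    L=np.atleast_2d(L);c,s=np.cos(p[2]),np.sin(p[2]);return np.c_[p[0]+c*L[:,0]-s*L[:,1],p[1]+s*L[:,0]+c*L[:,1],L[:,2]]
def lid(a,x,y,z): # x from hinge (neg to free edge)
    return [.130+x*np.cos(a)+z*np.sin(a),y,.122-x*np.sin(a)+z*np.cos(a)]
E
python3 - <<'E'
from h import *
from scipy.optimize import least_squares as ls
ob=[(312,334),(457,318),(291,152),(352,292),(425,283)]
L=np.array([[-.17,.12,.12],[-.17,-.12,.12],[.14,.12,.12],[-.108,.045,.163],[-.108,-.072,.135]])
lo=[(302,184),(449,167)];ls_sc=[(173,205),(333,178)]
def f(p):
    r=proj("top",W(p,L))-ob
    e=[lid(p[3],-.17,.11,0),lid(p[3],-.17,-.11,0)]; r2=proj("top",W(p,e))-lo
    e=[lid(p[3],-.17,-.11,.016),lid(p[3],-.17,.11,.016)]; r3=proj("scene",W(p,e))-ls_sc
    return np.r_[r.ravel(),r2.ravel(),r3.ravel()]
s=ls(f,[.45,0,.1,1.1],loss="soft_l1");p=s.x;print(p,np.round(f(p),1))
for n,q in dict(edge=lid(p[3],-.17,0,.016),hinge=[.13,0,.122],dial=[-.108,.045,.154],start=[-.108,-.072,.135],shut=[-.04,0,.138]).items(): print(n,W(p,q).round(4))
m=W(p,[0,0,0])
for nm,uv,z in(("mark",(329,280),.126),("ptr",(336,306),.163),("ptr131",(336,306),.131)):
    w=ray("top",uv,z);d=w-W(p,[-.108,.045,z])[0];c,sn=np.cos(p[2]),np.sin(p[2]);l=np.array([c*d[0]+sn*d[1],-sn*d[0]+c*d[1]])
    print(nm,l,np.hypot(*l),"angle",(np.radians(135)-np.arctan2(l[1],l[0]))%(2*np.pi))
import cv2
im=cv2.imread("pics/top0.png")[240:350,290:470];cv2.imwrite("pics/crop.png",cv2.resize(im,None,fx=4,fy=4,interpolation=cv2.INTER_CUBIC))
E
```

```text
[ 0.59429895 -0.04400738  0.13252543  1.06038713] [-0.7  0.7  0.5 -0.1 -0.3 -1.   1.6 -1.7 -0.4 -0.1 -3.1  0.4  2.2 -0.2
 -4.4 -3.8  2.  -4.7]
edge [[ 0.6547 -0.036   0.2781]]
hinge [[ 0.7232 -0.0268  0.122 ]]
dial [[ 0.4813 -0.0137  0.154 ]]
start [[ 0.4968 -0.1296  0.135 ]]
shut [[ 0.5546 -0.0493  0.138 ]]
mark [0.02294435 0.03599603] 0.042686738157437155 angle 1.3528741548529724
ptr [-0.02127508  0.03036456] 0.037076076963418796 angle 0.1742328632081187
ptr131 [-0.02057309  0.02970071] 0.036130104841296286 angle 0.17960181451439095
```

View pics/crop.png

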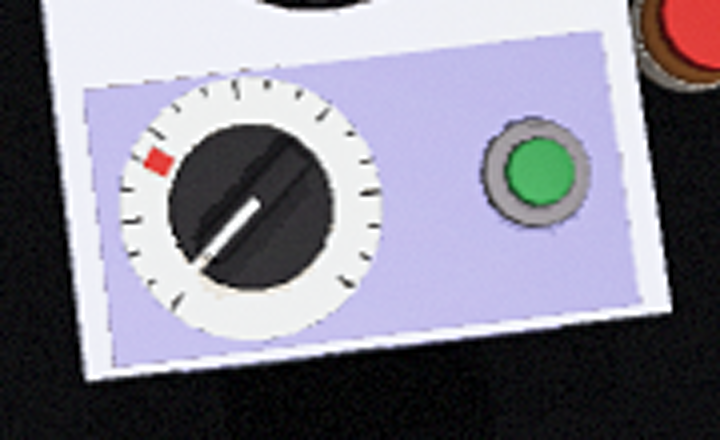

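Run:
```python
from h import *
from scipy.spatial.transform import Rotation as R
s=status.state();r=R.from_euler("xyz",s["tool_rot"],degrees=True).as_matrix();print(r.round(3)); print("jaw",np.degrees(np.arctan2(r[1,1],r[0,1])))
p=[ 0.5943,-0.0440,0.1325,1.06]
for a in np.r_[1.3,1.2,1.06:-.01:-.1,0]:
    q=np.array(lid(a,-.155,0,.016));q[0]+=.009;q[2]+=.166;print(round(a,2),W(p,q).round(4))
```

```text
[[-0.     0.35  -0.937]
 [ 0.001 -0.937 -0.35 ]
 [-1.    -0.001 -0.   ]]
jaw -69.49993834344569
1.3 [[ 0.7063 -0.0291  0.4416]]
1.2 [[ 0.6912 -0.0311  0.4383]]
1.06 [[ 0.6708 -0.0338  0.431 ]]
0.96 [[ 0.657  -0.0356  0.4242]]
0.86 [[ 0.6439 -0.0374  0.4159]]
0.76 [[ 0.6316 -0.039   0.4064]]
0.66 [[ 0.6204 -0.0405  0.3957]]
0.56 [[ 0.6103 -0.0419  0.3839]]
0.46 [[ 0.6015 -0.043   0.3711]]
0.36 [[ 0.5939 -0.0441  0.3576]]
0.26 [[ 0.5877 -0.0449  0.3433]]
0.16 [[ 0.5829 -0.0455  0.3285]]
0.06 [[ 0.5797 -0.046   0.3133]]
0.0 [[ 0.5784 -0.0461  0.304 ]]
```

```bash
python3 -m crank '{"gripper":[255,255,255,255,255,255,255,255,255,255,255,255,255,255,255,255,255,255,255],"dp":[[0,0,0.43],[0,0,0.43],[0.323,0.287,0],[0.323,0.287,0],[0.323,0.287,0],[0.323,0.287,0],[0.323,0.287,0],[0.323,0.287,0],[0.323,0.287,0],[0.323,0.287,0],[0.323,0.287,0],[0.323,0.287,0],[0.323,0.287,0],[0.323,0.287,0],[0.323,0.287,0],[0.323,0.287,0],[0.323,0.287,0],[0.323,0.287,0],[0,0,0]],"turn":[[0,0,-0.072],[0,0,-0.072],[0,0,0],[0,0,0],[0,0,0],[0,0,0],[0,0,0],[0,0,0],[0,0,0],[0,0,0],[0,0,0],[0,0,0],[0,0,0],[0,0,0],[0,0,0],[0,0,0],[0,0,0],[0,0,0],[0,0,0]]}'
python3 - <<'E'
from h import *
import cv2
s=status.state();print(s)
cv2.imwrite("pics/s1.png",eyes.get_image("scene")[...,::-1])
E
```

```text
time_s: 2.0
ee_pos: [0.7036, -0.0291, 0.487]
tool_rot: [-33.4, 89.8, 154.4]
force: [-0.4, 0.3, -1.1]
opening: 0.002
{'time_s': 2.0, 'joints': array([-1.18821771e+01,  4.27676391e+01,  3.51054534e+01,  5.18445389e-02,
        1.02334648e+02,  7.03298609e+01]), 'joint_velocities': array([-3.94006484, -5.44685701,  7.92075909, -1.43407411, -2.39718771,
       -2.61503838]), 'effort': array([  1.54664934, -60.60808182, -30.62449694,   0.18205323,
         0.32928938,   0.44279966]), 'ee_pos': array([ 0.70362966, -0.02912897,  0.48700518]), 'tool_rot': array([-33.38245807,  89.78617019, 154.41648717]), 'force': array([-0.37953676,  0.31643331, -1.09617282]), 'wrist_torque': array([ 0.02802572,  0.03713914, -0.0158198 ]), 'opening': 0.0018871439028691286}
```

View pics/s1.png

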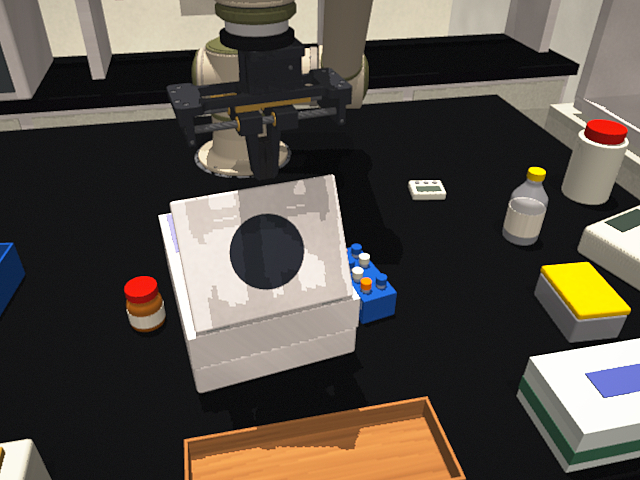

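```bash
python3 -m crank '{"gripper":[255,255,255,255,255,255,255,255,255,255,255,255,255,255,255,255,255,255,255,255],"dp":[[0,0,-0.21],[0,0,-0.21],[-0.17,-0.02,-0.07],[-0.17,-0.02,-0.07],[-0.138,-0.018,-0.068],[-0.131,-0.018,-0.083],[-0.123,-0.016,-0.095],[-0.112,-0.015,-0.107],[-0.101,-0.014,-0.118],[-0.044,-0.006,-0.064],[-0.044,-0.006,-0.064],[-0.038,-0.005,-0.068],[-0.038,-0.005,-0.068],[-0.031,-0.004,-0.072],[-0.031,-0.004,-0.072],[-0.024,-0.003,-0.074],[-0.024,-0.003,-0.074],[-0.016,-0.002,-0.076],[-0.016,-0.002,-0.076],[0,0,0]],"turn":[[0,0,0],[0,0,0],[0,0,0],[0,0,0],[0,0,0],[0,0,0],[0,0,0],[0,0,0],[0,0,0],[0,0,0],[0,0,0],[0,0,0],[0,0,0],[0,0,0],[0,0,0],[0,0,0],[0,0,0],[0,0,0],[0,0,0],[0,0,0]]}'
```

```text
time_s: 4.05
ee_pos: [0.5753, -0.0486, 0.3156]
tool_rot: [-27.5, 89.9, 160.0]
force: [-0.1, -0.0, 0.6]
opening: 0.004
```

```bash
python3 -m crank '{"gripper":[255,255,255,255,255],"dp":[[0,0,-0.04],[0,0,-0.04],[0,0,-0.03],[0,0,0],[0,0,0]],"turn":[[0,0,0],[0,0,0],[0,0,0],[0,0,0],[0,0,0]]}'
python3 - <<'E'
from h import *
import cv2
cv2.imwrite("pics/s2.png",eyes.get_image("scene")[...,::-1])
E
```

```text
time_s: 4.55
ee_pos: [0.5756, -0.0487, 0.3058]
tool_rot: [-173.5, 90.0, 14.0]
force: [-0.5, -1.1, 0.4]
opening: 0.004
```

View pics/s2.png

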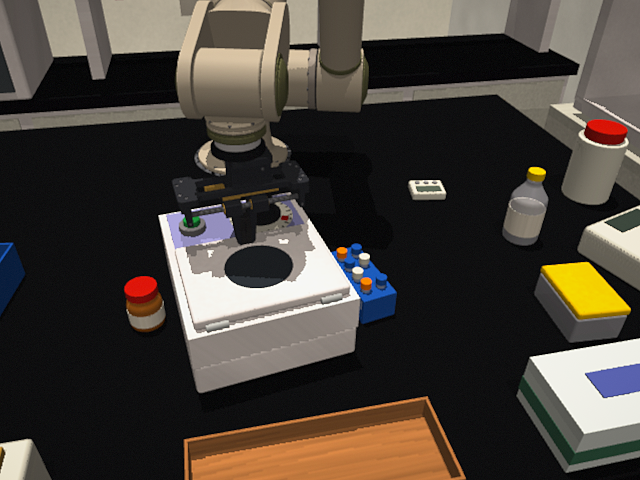

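```bash
for i in 1; do python3 -m crank '{"gripper":[255,255,255],"dp":[[0,0,-0.03],[0,0,0],[0,0,0]],"turn":[[0,0,0],[0,0,0],[0,0,0]]}'; done; python3 -m crank '{"gripper":[255,255,255],"dp":[[0,0,-0.02],[0,0,0],[0,0,0]],"turn":[[0,0,0],[0,0,0],[0,0,0]]}'
```

```text
time_s: 4.9
ee_pos: [0.5756, -0.0486, 0.3044]
tool_rot: [153.7, 89.9, -18.7]
force: [-3.7, 1.1, 10.5]
opening: 0.007
time_s: 5.2
ee_pos: [0.5755, -0.0485, 0.3042]
tool_rot: [149.6, 89.8, -22.9]
force: [-10.0, 2.0, 24.7]
opening: 0.0
```

```bash
python3 -m crank '{"gripper":[255,255,255,0,0,0,0,0,0,0,0,0,0,0,0,0,0,0],"dp":[[0,0,0.33],[0,0,0.33],[0,0,0.33],[-0.094,0.035,0],[-0.094,0.035,0],[-0.094,0.035,0],[-0.094,0.035,0],[-0.094,0.035,0],[-0.094,0.035,0],[-0.094,0.035,0],[-0.094,0.035,0],[-0.094,0.035,0],[-0.094,0.035,0],[0,0,0],[0,0,0],[0,0,0],[0,0,0],[0,0,0]],"turn":[[0,0,0],[0,0,0.093],[0,0,0.093],[0,0,0.093],[0,0,0.093],[0,0,0.093],[0,0,0.093],[0,0,0.093],[0,0,0.093],[0,0,0.093],[0,0,0.093],[0,0,0.093],[0,0,0.093],[0,0,0.093],[0,0,0.093],[0,0,0.093],[0,0,0],[0,0,0]]}'
python3 - <<'E'
from h import *
from scipy.spatial.transform import Rotation as R
import cv2
s=status.state();r=R.from_euler("xyz",s["tool_rot"],degrees=True).as_matrix();print(s["joints"],"jaw",np.degrees(np.arctan2(r[1,1],r[0,1])))
c=eyes.calibration("wrist");im=eyes.get_image("wrist");cv2.imwrite("pics/w1.png",im[...,::-1]);np.save("w1.npy",c,allow_pickle=True)
print(c["cam_to_world"].round(3).tolist())
p=[ 0.5943,-0.0440,0.1325,1.06]
for q in ([-.108,.045,.163],[-.108,-.072,.135],[-.04,.11,.138],[-.04,-.11,.138]): print(proj("wrist",W(p,q),c).round())
E
```

```text
time_s: 7.0
ee_pos: [0.4815, -0.0137, 0.3998]
tool_rot: [22.0, 90.0, -25.1]
force: [0.0, -0.3, -0.5]
opening: 0.997
[-1.55975031e+01  1.26897252e+01  9.34224013e+01 -1.29420409e-03
  7.38804430e+01 -5.84575032e+01] jaw 42.86035953663667
[[0.734, -0.646, -0.211, 0.427], [0.68, 0.698, 0.227, 0.044], [0.001, -0.31, 0.951, 0.38], [0.0, 0.0, 0.0, 1.0]]
[[320. 253.]]
[[231. 358.]]
[[460. 220.]]
[[278. 434.]]
```

View pics/w1.png

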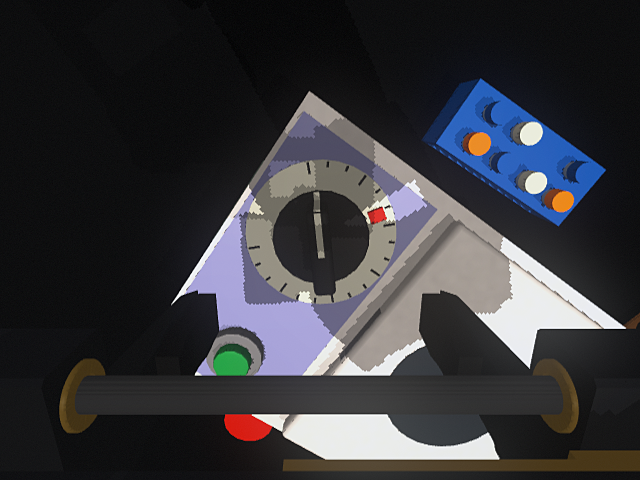

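```bash
cat > m.py <<'E'
from h import *
import cv2
p=[ 0.5943,-0.0440,0.1325]
def ang(w,ax): d=w-ax;return (np.radians(135)+p[2]-np.arctan2(d[1],d[0]))%(2*np.pi),np.hypot(d[0],d[1])
def red(im,box):
    x0,y0,x1,y1=box;a=im[y0:y1,x0:x1].astype(int);m=(a[...,0]>110)&(a[...,1]<70)&(a[...,2]<70);y,x=np.nonzero(m);return np.array([x.mean()+x0,y.mean()+y0]),m.sum()
E
python3 - <<'E'
from m import *
c=np.load("w1.npy",allow_pickle=True).item();im=cv2.imread("pics/w1.png")[...,::-1]
r,n=red(im,(350,190,400,240));print(r,n)
ax=W(p,[-.108,.045,0])[0]
print("scale centre",ray("wrist",(321,231.5),.1205,c),"line start",ray("wrist",(321,258),.163,c),"expected",ax)
mk=ray("wrist",r,.1255,c);print("mark",mk,ang(mk,ax))
a=ray("wrist",(321,258),.163,c);b=ray("wrist",(317,192),.163,c);print("ptr",ang(b,a),ang(b,ax))
x=im[140:320,230:420];cv2.imwrite("pics/w1c.png",cv2.resize(x[...,::-1],None,fx=4,fy=4,interpolation=cv2.INTER_CUBIC)[:600])
E
```

```text
[376.73015873 215.37566138] 189
scale centre [ 0.48144345 -0.01222671  0.1205    ] line start [ 0.48410631 -0.01553455  0.163     ] expected [ 0.48130158 -0.0136626   0.        ]
mark [0.50086877 0.02378001 0.1255    ] (np.float64(1.3994550251004705), np.float64(0.0422471802257986))
ptr (np.float64(0.11193993103670108), np.float64(0.041099720912804484)) (np.float64(0.12759392876377795), np.float64(0.03778457956823065))
```

View pics/w1c.png

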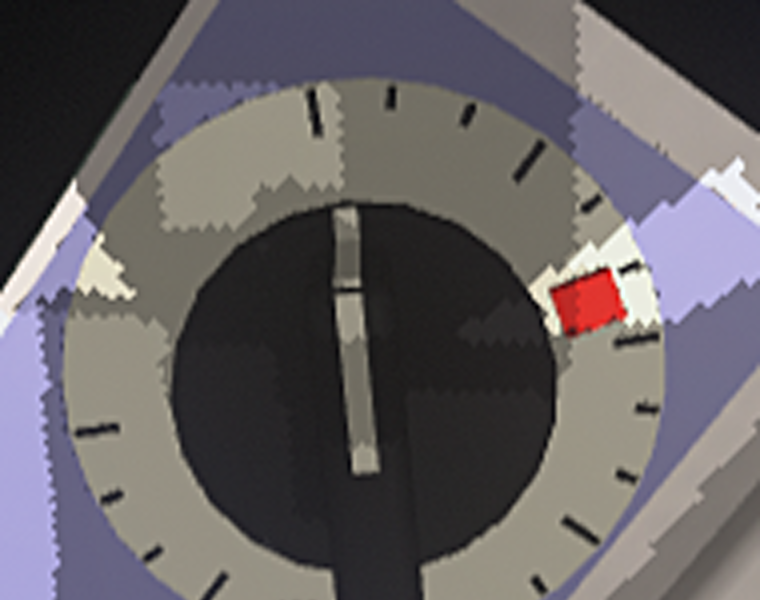

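Run:
```python
from m import *
c=np.load("w1.npy",allow_pickle=True).item()
R=lambda u,v,z:ray("wrist",(230+u/4,140+v/4),z,c)
sk=R(364,386,.131);st=R(365,472,.163);print("skirt",sk,"start",st)
for nm,ax in(("model",W(p,[-.108,.045,0])[0]),("skirt",sk)):
    print(nm,"rim",ang(R(346,208,.131),ax),"barend",ang(R(348,290,.163),ax),"mark",ang(R(588,303,.126),ax))
    print([round(float(ang(R(u,v,.1205),ax)[0]),3) for u,v in((315,112),(391,97),(468,113),(530,161),(590,203),(629,266),(636,340),(648,408),(627,476),(580,530))])
print("bar dir",ang(R(348,290,.163),st))
```

```text
skirt [ 0.48169994 -0.01261247  0.131     ] start [ 0.48421924 -0.01542999  0.163     ]
model rim (np.float64(0.10559074880987707), np.float64(0.031716837571270654)) barend (np.float64(0.10635466102176538), np.float64(0.02554857601158306)) mark (np.float64(1.4035329533573362), np.float64(0.042313883360534585))
[0.012, 0.285, 0.557, 0.835, 1.093, 1.356, 1.625, 1.874, 2.129, 2.384]
skirt rim (np.float64(0.07247802661711145), np.float64(0.03130084149776448)) barend (np.float64(0.06512974327569543), np.float64(0.025135986276840383)) mark (np.float64(1.4068795073221654), np.float64(0.0411994564408637))
[6.273, 0.265, 0.542, 0.824, 1.089, 1.358, 1.633, 1.886, 2.145, 2.403]
bar dir (np.float64(0.08120605573212858), np.float64(0.028890672835818008))
```

```bash
python3 -m crank '{"gripper":[0,0,0,0,0,255,255,255,255,255,255,255],"dp":[[0,0.005,-0.245],[0,0,-0.245],[0,0,-0.245],[0,0,-0.245],[0,0,0],[0,0,0],[0,0,0],[0,0,0],[0,0,0],[0,0,0],[0,0,0],[0,0,0]],"turn":[[0,0,0.055],[0,0,0],[0,0,0],[0,0,0],[0,0,0],[0,0,0],[0,0,0],[0,0,0],[0,0,0],[0,0,0],[0,0,0],[0,0,0]]}'
cat > j.py <<'E'
from h import *
from scipy.spatial.transform import Rotation as R
s=status.state();r=R.from_euler("xyz",s["tool_rot"],degrees=True).as_matrix();j=np.degrees(np.arctan2(r[1,1],r[0,1]));print("jaw",j,"dial(model yaw)",np.radians(135-j-90)+.1325,"torque",s["wrist_torque"])
E
python3 j.py
```

```text
time_s: 8.25
ee_pos: [0.4816, -0.0131, 0.3019]
tool_rot: [11.2, 90.0, -30.7]
force: [0.2, -0.1, -0.5]
opening: 0.387
jaw 48.039007784553675 dial(model yaw) 0.07945930816579991 torque [-0.03814941 -0.07836468 -0.07170404]
```

```bash
python3 -m crank '{"gripper":[255,255,255,255,255,255],"dp":[[0,0,0],[0,0,0],[0,0,0],[0,0,0],[0,0,0],[0,0,0]],"turn":[[0,0,0],[0,0,0],[0,0,0],[0,0,0],[0,0,0],[0,0,0]]}';python3 j.py
```

```text
time_s: 8.85
ee_pos: [0.4819, -0.0127, 0.3019]
tool_rot: [75.6, 89.9, 33.6]
force: [4.4, 5.8, -0.8]
opening: 0.151
jaw 48.034862024804866 dial(model yaw) 0.07953166532341327 torque [ 0.77325833 -0.80321199  0.08629257]
```

```bash
python3 -m crank '{"gripper":[255,255,255,255,255,255,255,255,255,255,255,255],"dp":[[0.005,0.005,0],[0,0,0],[0,0,0],[0,0,0],[0,0,0],[0,0,0],[0,0,0],[0,0,0],[0,0,0],[0,0,0],[0,0,0],[0,0,0]],"turn":[[0,0,-0.0815],[0,0,-0.0815],[0,0,-0.0815],[0,0,-0.0815],[0,0,-0.0815],[0,0,-0.0815],[0,0,-0.0815],[0,0,-0.0815],[0,0,-0.0815],[0,0,-0.0815],[0,0,0],[0,0,0]]}';python3 j.py
python3 -m crank '{"gripper":[0,0,0,0,0,0,0,0,0,0],"dp":[[0,0,0],[0,0,0],[0,0,0],[0,0,0],[0,0,0],[0,0,0.25],[0,0,0.25],[0,0,0.25],[0,0,0.25],[0,0,0]],"turn":[[0,0,0],[0,0,0],[0,0,0],[0,0,0],[0,0,0],[0,0,0],[0,0,0],[0,0,0],[0,0,0],[0,0,0]]}';python3 - <<'E'
from m import *
c=eyes.calibration("wrist");im=eyes.get_image("wrist");cv2.imwrite("pics/w2f.png",im[...,::-1]);np.save("w2.npy",c,allow_pickle=True)
print(proj("wrist",[.4815,-.0132,.131],c))
x=im[140:320,230:420];cv2.imwrite("pics/w2c.png",cv2.resize(x[...,::-1],None,fx=4,fy=4,interpolation=cv2.INTER_CUBIC)[:600])
E
```

```text
time_s: 10.05
ee_pos: [0.4825, -0.0124, 0.3019]
tool_rot: [134.2, 89.9, 18.9]
force: [5.4, 2.6, -3.2]
opening: 0.157
jaw -25.342521731529587 dial(model yaw) 1.360208608370854 torque [ 0.48621706 -0.81155288 -0.04371832]
time_s: 11.05
ee_pos: [0.4822, -0.0127, 0.4046]
tool_rot: [100.1, 89.7, -15.2]
force: [-0.1, 0.7, -0.6]
opening: 0.999
[[314.67140909 236.88542702]]
```

View pics/w2c.png

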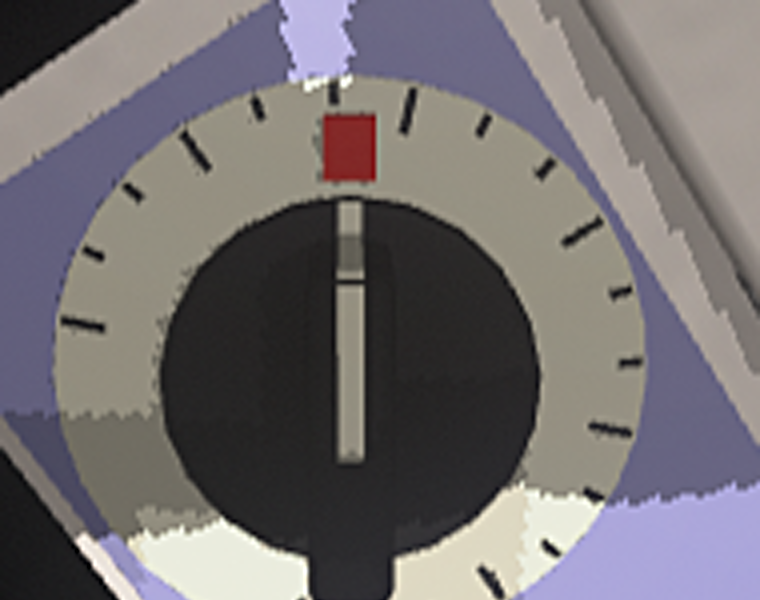

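Run:
```python
from m import *
im=cv2.imread("pics/w2f.png")[...,::-1].astype(int);c2=np.load("w2.npy",allow_pickle=True).item();c1=np.load("w1.npy",allow_pickle=True).item()
b=W(p,[-.108,-.072,0])[0]
for n,c,f in(("w1",c1,"w1.png"),("w2",c2,"w2f.png")):
    im=cv2.imread("pics/"+f)[...,::-1].astype(int);g=(im[...,1]>60)&(im[...,1]>1.6*im[...,0])&(im[...,1]>1.6*im[...,2])
    y,x=np.nonzero(g);print(n,x.mean(),y.mean(),x.min(),x.max(),y.min(),y.max())
    for z in(.12,.126,.132,.138,.144): print(z,proj("wrist",[b[0],b[1],z],c).round(1),ray("wrist",(x.mean(),y.mean()),z,c).round(4))
w2=cv2.imread("pics/w2f.png");cv2.imwrite("pics/both.png",np.hstack([cv2.resize(cv2.imread("pics/w1.png")[310:400,180:280],None,fx=4,fy=4)]))
```

```text
w1 229.9266589057043 362.18742724097785 213 248 345 375
0.12 [[235. 347.]] [ 0.5027 -0.1436  0.12  ]
0.126 [[233.4 351.4]] [ 0.501  -0.1393  0.126 ]
0.132 [[231.8 356. ]] [ 0.4992 -0.135   0.132 ]
0.138 [[230.  360.8]] [ 0.4975 -0.1307  0.138 ]
0.144 [[228.2 365.8]] [ 0.4957 -0.1263  0.144 ]
w2 401.2390180878553 362.79457364341084 384 418 349 375
0.12 [[393.1 348.1]] [ 0.4976 -0.1456  0.12  ]
0.126 [[394.6 352.5]] [ 0.498 -0.141  0.126]
0.132 [[396.1 357. ]] [ 0.4984 -0.1364  0.132 ]
0.138 [[397.7 361.7]] [ 0.4989 -0.1318  0.138 ]
0.144 [[399.3 366.6]] [ 0.4993 -0.1272  0.144 ]
```

View pics/both.png

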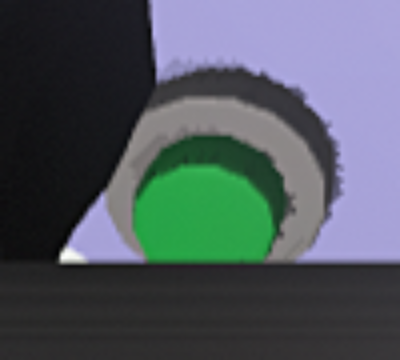

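```bash
python3 -m crank '{"gripper":[255,255,255,255,255,255,255,255,255,255,255,255,255,255],"dp":[[0.037,-0.292,0],[0.037,-0.292,0],[0.037,-0.292,0],[0.037,-0.292,0],[0,0,0],[0,0,0],[0,0,0],[0,0,0],[0,0,0],[0,0,0],[0,0,0],[0,0,-0.28],[0,0,-0.28],[0,0,0]],"turn":[[0,0,0],[0,0,0],[0,0,0],[0,0,0],[0,0,0],[0,0,0],[0,0,0],[0,0,0],[0,0,0],[0,0,0],[0,0,0],[0,0,0],[0,0,0],[0,0,0]]}'
python3 - <<'E'
from m import *
cv2.imwrite("pics/s3.png",np.vstack([cv2.resize(eyes.get_image("scene")[150:330,120:360,::-1],None,fx=3,fy=3,interpolation=cv2.INTER_CUBIC)]))
E
```

```text
time_s: 12.5
ee_pos: [0.4963, -0.1292, 0.343]
tool_rot: [-92.3, 89.6, 152.4]
force: [-0.3, 0.2, 0.3]
opening: 0.001
```

View pics/s3.png

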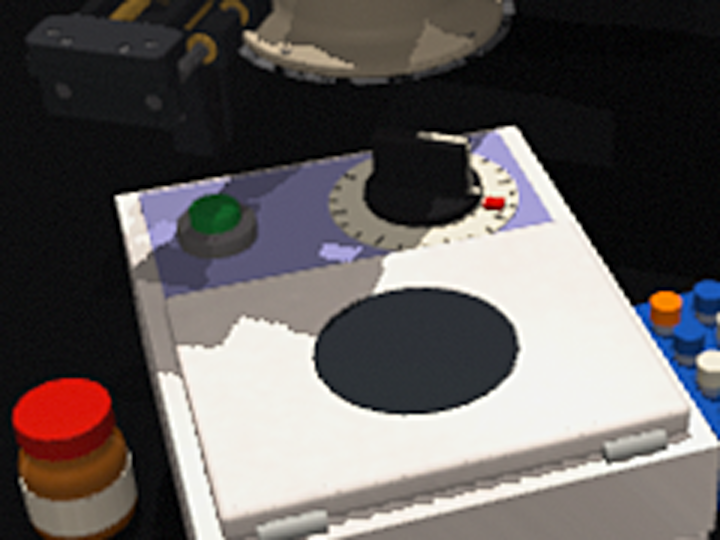

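```bash
python3 -m crank '{"gripper":[255,255,255,255],"dp":[[0,0,-0.14],[0,0,-0.14],[0,0,0],[0,0,0]],"turn":[[0,0,0],[0,0,0],[0,0,0],[0,0,0]]}'
python3 -m crank '{"gripper":[255,255,255],"dp":[[0,0,-0.04],[0,0,0],[0,0,0]],"turn":[[0,0,0],[0,0,0],[0,0,0]]}'
python3 -m crank '{"gripper":[255,255,255],"dp":[[0,0,-0.03],[0,0,0],[0,0,0]],"turn":[[0,0,0],[0,0,0],[0,0,0]]}'
```

```text
time_s: 12.95
ee_pos: [0.4972, -0.1296, 0.3193]
tool_rot: [88.0, 89.9, -27.3]
force: [0.4, 0.1, 0.2]
opening: 0.004
time_s: 13.25
ee_pos: [0.4969, -0.1295, 0.3142]
tool_rot: [89.5, 90.0, -25.8]
force: [-0.1, -0.1, 0.3]
opening: 0.008
time_s: 13.55
ee_pos: [0.4969, -0.1295, 0.3108]
tool_rot: [-89.9, 90.0, 154.8]
force: [-0.6, 1.1, -0.2]
opening: 0.003
```

```bash
python3 -m crank '{"gripper":[255,255,255],"dp":[[0,0,-0.03],[0,0,0],[0,0,0]],"turn":[[0,0,0],[0,0,0],[0,0,0]]}'
python3 -m crank '{"gripper":[255,255,255],"dp":[[0,0,-0.03],[0,0,0],[0,0,0]],"turn":[[0,0,0],[0,0,0],[0,0,0]]}'
python3 -m crank '{"gripper":[255,255,255],"dp":[[0,0,-0.015],[0,0,0],[0,0,0]],"turn":[[0,0,0],[0,0,0],[0,0,0]]}'
```

```text
time_s: 13.85
ee_pos: [0.4969, -0.1295, 0.3079]
tool_rot: [89.9, 90.0, -25.4]
force: [-0.1, 0.2, 1.2]
opening: 0.004
time_s: 14.15
ee_pos: [0.4969, -0.1295, 0.305]
tool_rot: [83.3, 90.0, -32.0]
force: [0.5, -0.6, 3.2]
opening: 0.003
time_s: 14.45
ee_pos: [0.4969, -0.1295, 0.3034]
tool_rot: [89.3, 90.0, -26.0]
force: [0.5, 0.0, 3.6]
opening: 0.006
```

```bash
python3 -m crank '{"gripper":[255,255,255],"dp":[[0,0,-0.015],[0,0,0],[0,0,0]],"turn":[[0,0,0],[0,0,0],[0,0,0]]}'
python3 -m crank '{"gripper":[255,255,255],"dp":[[0,0,-0.015],[0,0,0],[0,0,0]],"turn":[[0,0,0],[0,0,0],[0,0,0]]}'
```

```text
time_s: 14.75
ee_pos: [0.4969, -0.1295, 0.3024]
tool_rot: [81.9, 90.0, -33.4]
force: [-1.6, 0.3, 8.8]
opening: 0.005
time_s: 15.05
ee_pos: [0.4969, -0.1294, 0.3021]
tool_rot: [77.9, 89.9, -37.4]
force: [-6.7, 3.0, 20.9]
opening: 0.003
```

```bash
python3 -m crank '{"gripper":[255,255,255,255,255,255,255,255,255,255,255,255,255],"dp":[[0,0,0.1],[0,0,0.3],[0,0,0.3],[0,0,0.3],[-0.2,-0.35,0],[-0.2,-0.35,0],[-0.2,-0.35,0],[-0.2,-0.35,0],[-0.2,-0.35,0],[-0.2,-0.35,0],[-0.2,-0.35,0],[-0.2,-0.35,0],[0,0,0]],"turn":[[0,0,0],[0,0,0],[0,0,0],[0,0,0],[0,0,0],[0,0,0],[0,0,0],[0,0,0],[0,0,0],[0,0,0],[0,0,0],[0,0,0],[0,0,0]]}'
python3 - <<'E'
from m import *
im=eyes.get_image("top");cv2.imwrite("pics/t4.png",cv2.resize(im[120:350,230:500,::-1],None,fx=2.6,fy=2.6,interpolation=cv2.INTER_CUBIC))
a=cv2.imread("pics/top0.png")[...,::-1]
print(red(a,(315,265,345,295)),red(im,(315,265,345,295)),red(a,(448,225,490,270)),red(im,(448,225,490,270)))
E
```

```text
time_s: 16.35
ee_pos: [0.3346, -0.4125, 0.3993]
tool_rot: [-102.1, 89.9, 142.3]
force: [-0.5, 0.0, -0.3]
opening: 0.003
(array([329.        , 280.04545455]), np.int64(22)) (array([329.        , 280.04347826]), np.int64(23)) (array([469.39150228, 243.01820941]), np.int64(659)) (array([469.42857143, 243.00303951]), np.int64(658))
```

View pics/t4.png

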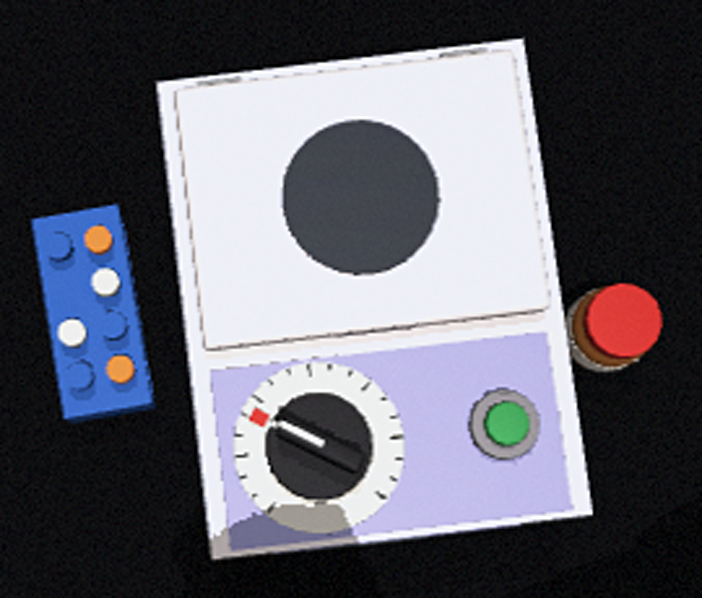

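Lid shut, the pointer on the unmoved red tab, the button back out, rack and jar where they were.

```bash
python3 -c "
from cell import close_job;print(close_job())"
```

```text
the job is handed in; nothing more can be done
None
```

The job is handed in at about 16.4 s of the 72 s allowed, with the lid, dial and start button done in the order asked.

- **Lid:** I lowered it with the closed fingertips until it stopped at its shut height, tips at z 138 mm. The last press reached about 25 N in z. I set the lid's closing speed at about 0.5 rad/s in its last 0.3 rad; it was not measured.
- **Dial:** I gripped the bar, turned it about 73° clockwise and let go. In the close-up from the wrist camera, the white line and the middle of the red tab agreed to about a pixel. My two estimates of the tab's angle, 1.36 and 1.40 rad, differed by 0.04 rad from calibration bias, so I relied on the close-up.
- **Start button:** I pressed it until it stopped hard at about 21 N, then released it. I judged full travel from that stop and from at least 5.8 mm of travel since contact, not from a direct reading. I could not fully rule out that the fingers also touched the housing.
- **Surroundings:** In the last overhead picture the red tab and the jar's cap were within 0.1 pixel of where they started. The rack, compared by eye only, looked unmoved. The robot was clear of everything.

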